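# Drain basket on the hook, double lid on the olive pot, cover held up

## Task

To get the olive pot ready for topping up with brine, first lift the draining basket out of it and hang the basket by its bail across both prongs of the hook stand. Then carry the two nested lids together by the tall black knob, lower them onto the pot until the inner lid seats on the step inside the mouth and the cover lies on the rim, and let go. Last, take the cover alone by its collar, lift it straight up well clear of the knob with the inner lid left undisturbed on its seat, and finish while still holding the cover level and still there above the pot, the pot not shoved and the other things on the counter left alone.

Things in the scene. Friction and masses are not known exactly. Their poses are not given: they have to be found in the camera images.
- pot: round stainless pot of olives, diameter 132 mm, height 95 mm, 2 kg, loose. Origin: centre of its underside, z up. Mouth 126 mm wide; inside it a step (flat ring, inner diameter 100 mm) 82 mm above the underside. Olives fill it to 42 mm. Two small loops stick out at its own +y and -y to 87 mm from the axis, 53 mm up.
- basket: wire draining basket, 0.16 kg, its rim (diameter 114 mm) resting on the pot's step. Origin: centre of its underside (48 mm above the pot's). Basket 37 mm deep, 90 mm wide below the rim. Fixed upright bail: legs at its own y = +50 and -50 mm and a top bar 7 mm thick along its own y (straight for y = -38 to +38 mm), bar centre 106 mm above the origin.
- bail_bar (a point): middle of the bail's straight top bar, on the bar's centre line; axes as the basket's
- hook_stand: steel stand fixed to the counter, base plate 150x104x10 mm. Origin on the counter; the post (15 mm thick, 190 mm high) is at its own x = +12 mm. From its top two prongs (7 mm thick, at its own y = +26 and -26 mm) run to its own -x and end in upturned tips at x = -109 mm, tops 207 mm above the counter.
- hook_seat (a point): centre of the bail's bar when hung: midway between the prongs, 87 mm from the stand's origin to its own -x, 191 mm above the counter; axes as the stand's. The bar lies along the stand's y across both prongs in a shallow dip behind the tips (tip tops 16 mm higher). The bail goes over the tips from -x, then down.
- inner_lid: inner lid: perforated steel plate, diameter 117 mm, 8 mm thick, lower edge chamfered, 0.25 kg. Origin: centre of its underside, z up. At the start flat on the counter, cover nested on it. On its axis: cone 34 mm wide, stem 16 mm thick, black knob 24 mm thick from z = 44 to 72 mm. Lifted by the knob it carries the cover. Seated, its origin is 82 mm above the pot's, with 3.5 mm play in the mouth.
- knob (a point): middle of the black knob, 58 mm above the inner lid's underside. Keep the fingertips at least 45 mm above the inner lid's underside, or they press on the cover's collar when it comes to rest on the rim.
- cover: outer lid: steel disc, diameter 147 mm, 4 mm thick, skirt 5 mm down, 0.22 kg. Origin: centre of the disc's underside, z up. Round its 36 mm hole an open collar, outside diameter 42 mm, z = 4 to 26 mm; the inner lid's knob stands up through it. Origin 8 mm above the inner lid's when nested; on the pot's rim 95 mm above the pot's origin, the knob then 33 mm above the collar.
- collar (a point): point on the axis of the cover's collar, 16 mm above the cover's underside, at half the height of the collar's grip
- big_weight: brass check weight, 48 mm across, 67 mm high; a bystander, leave it alone. Origin: centre of its underside
- small_weight: brass check weight, 38 mm across, 57 mm high; a bystander, leave it alone. Origin: centre of its underside
- card: black price card on a foot, 30x75x62 mm; a bystander, leave it alone. Origin: centre of its underside
- thermometer: probe thermometer lying down, 207x24x18 mm; a bystander, leave it alone. Origin: centre of its underside
- tub_near: round salad tub with snap lid, 95 mm across, 51 mm high; a bystander, leave it alone. Origin: centre of its underside
- wedge: cheese wedge, 83x133x61 mm; a bystander, leave it alone. Origin: centre of its underside
- label_roll: roll of white labels, 85 mm across, 40 mm high; a bystander, leave it alone. Origin: centre of its underside

How it is judged:
On the way, in this order (a step that is already met when the one before it is completed fails the run):
1. the basket hangs by its bail on both prongs of the hook, let go (x of bail_bar in the frame of hook_seat between -0.018 and 0.022 m and y of bail_bar in the frame of hook_seat between -0.015 and 0.015 m and z of bail_bar in the frame of hook_seat between -0.006 and 0.008 m and contact force between basket and hook_stand above 0.5 N and contact force between the fingers and basket below 0.1 N and angle between basket's own z axis and vertical below 0.3 rad), for 0.3 s.
2. both lids lie on the pot, the inner one on its step and the cover on the rim, let go (z of inner_lid in the frame of pot between 0.078 and 0.0855 m and horizontal distance between inner_lid and pot below 0.008 m and angle between each of inner_lid, cover's own z axis and vertical below 0.06 rad and z of cover in the frame of pot between 0.091 and 0.0985 m and horizontal distance between cover and pot below 0.012 m and contact force between the fingers and inner_lid below 0.1 N and contact force between the fingers and cover below 0.1 N), for 0.2 s.
At the end, for the whole second after the job is handed in: Basket hangs on both prongs (middle within 15 mm), untouched. Inner lid level on the step, within 8 mm of the pot's axis. Cover held still by the fingers alone, tilt under 0.2 rad, at least 165 mm above the pot's underside, within 60 mm of its axis (all of step 1 and z of inner_lid in the frame of pot between 0.078 and 0.0855 m and horizontal distance between inner_lid and pot below 0.008 m and angle between inner_lid's own z axis and vertical below 0.06 rad and z of cover in the frame of pot above 0.165 m and horizontal distance between cover and pot below 0.06 m and angle between cover's own z axis and vertical below 0.2 rad and contact force between the fingers and cover above 2 N and contact force between cover and inner_lid below 0.1 N and contact force between cover and pot below 0.1 N and linear speed of cover below 0.03 m/s); the arm keeps its last pose, push and grip.
It fails at once if the inner lid is off its seat in the pot while the cover is off the inner lid (z of cover in the frame of inner_lid above 0.03 m and not (z of inner_lid in the frame of pot between 0.07 and 0.089 m and horizontal distance between inner_lid and pot below 0.012 m)).
It fails at once if the pot is shoved more than 40 mm or tipped (distance of pot from where it was at the start of the episode above 0.04 m or angle between pot's own z axis and vertical above 0.2 rad).
It fails at once if another thing on the counter is moved more than 40 mm (distance of any of big_weight, small_weight, card, thermometer, tub_near, wedge, label_roll from where it was at the start of the episode above 0.04 m).
It also fails if it takes over 61 s, if anything falls off the work surface, if the arm or the gripper's body presses on something with over 40 N, if the wrist force passes 120 N, or if a joint passes its speed limit or range.

## Robot

A 6-joint arm with a two-finger parallel gripper is mounted at the origin on a cart in front of the work surface, level with it; the furniture and walls round the work are solid. World frame = base frame: x ahead of the robot, y to its left, z up, the work surface at z = 0. Lengths are in m, angles in rad, forces in N, time in s.
With the tool pointing down it reaches from about 0.25 to 0.775 m from the base axis. Payload 4 kg.
Tool frame: the origin (TCP) lies at the very end of the fingers, on their centre line; the grasp point (between the pads) lies 19 mm behind it (robot.hold_point_z is the distance from the TCP to the grasp point, in m); z points along the fingers, y is the line along which they close (so a half turn about z gives the same grasp; the last joint's range is limited). The gripper opens to 94 mm and grips with 3 to 60 N. Pads are 16 mm wide; open, the fingers measure 119 mm over their backs; the gripper's body (75 mm by 177 mm) begins 78 mm behind the grasp point.
Start: joints at [1.081, 0.087, 1.371, -0, 1.684, -0.103], TCP at [0.207, 0.509, 0.206] pointing down, gripper open.
Joint ranges: [-3.1, 3.1], [-0.76, 2.03], [0.27, 2.55], [-1.08, 4.22], [0.17, 2.65], [-2.57, 2.57]. Speed limits (rad/s): [2.79, 2.79, 3.14, 3.14, 3.14, 3.14].

## Interface

Orientations are given as [roll, pitch, yaw] about the fixed x, y, z axes, in that order (R = Rz(yaw) Ry(pitch) Rx(roll)).
In Python, from bench import robot gives the robot as it stands.
- The arm moves only by the tool carry_out, never from a script. Its argument "steps" is a list of rows, each a list of 3 entries, a list of its own where there are three numbers: the shift along the tool's x, y, z in m, then the turn about the tool's z in units of 10 degrees (1.0 is 10 degrees), then the closure, from -1 (fully open) to 1 (shut). In form: [[[tx, ty, tz], roll, jaw], ...]. A call has 1 to 10 rows; each row is the pose to reach, as a shift and turn from the pose commanded when the call began, along the tool's axes at that moment; what a row does not reach only later rows make up. A row lasts 1/8 s, in which the tool goes at most 62.5 mm and 10.7 degrees, less where a joint would pass 70% of its speed; a pose out of reach is approached as far as the arm can. A call with a gripper value outside its range is refused whole. The fingers move at their own pace and stop on an object; the grip force is fixed at half the most. Time passes only in rows, so rows that repeat a pose let the fingers close. It gives the time, the measured TCP pose, the force, the opening and the grip force at its end, in the units of the state.
- robot.get_obs(): the state, without advancing time (a new reading comes with each control period).
- robot.snapshot(name): name is "scene" or "top"; returns a dict with "image" (480x640x3 uint8, red, green, blue), "z_map" (480x640 float32, m along the optical axis (not along the pixel's ray), 0 where there is no reading), "mtx" (3x3 intrinsics, pixels), "R" (3x3) and "t" (3): a world point X has camera coordinates R X + t. Camera axes: x right, y down, z forward; pixel columns grow to the right and rows downward; lengths in m; the calibration is good to about 2 mm. A picture is of the moment at which its call begins.
- robot.close_job(): hands the job in; it is judged then, once.
The state is a dict: "time": time; "joint_positions": joint angles; "qvel": joint speeds; "joint_torque": joint torques, N m; "tool_pos": TCP position; "ee_rot": TCP orientation; "wrist_force": force on the tool from outside, world axes, zero at the start; "wrist_torque": the same for the moment, N m; "width": finger opening in m; "finger_force": force on a finger pad.
Only numpy, scipy, OpenCV 4.12 (cv2) and the standard library are available. Lean on these libraries where they do the work, as an engineer would, in place of code of your own. Each camera call takes 0.05 s, during which the arm holds its last target. There are 200 camera calls.

## Working session

There is one attempt and no reset: what is moved stays moved. The work goes in short steps, Python scripts to look and compute and a tool call to move; the robot and the scene stay as the last step left them, time stands still between calls to the robot, and variables do not carry over. Pictures are saved under pics/ and viewed, at most 11 in all, crops included, and the job is handed in when it is done.

Besides the shell and the picture viewer there is one more tool, called as a command line: name --argument value ..., lists and objects as JSON in quotes. carry_out: Moves the arm, as the interface text tells. Its arguments: {"type":"object","properties":{"steps":{"type":"array","items":{"type":"array"}}},"required":["steps"]}

```bash
mkdir -p pics; ls; python3 - <<'E'
from bench import robot
import cv2,numpy as np
for n in ("scene","top"):
    s=robot.snapshot(n); cv2.imwrite(f"pics/{n}0.png",s["image"][:,:,::-1]); np.savez(f"{n}0.npz",**s)
    print(n,s["mtx"].round(1).tolist(),s["R"].round(3).tolist(),s["t"].round(3).tolist(),(s["z_map"]>0).mean())
print(robot.get_obs())
E
```

```text
pics
scene [[436.5, 0.0, 316.0], [0.0, 436.5, 241.1], [0.0, 0.0, 1.0]] [[0.858, -0.514, -0.01], [-0.398, -0.652, -0.645], [0.326, 0.557, -0.764]] [-0.529, 0.324, 1.099] 0.9599837239583333
top [[566.1, 0.0, 325.0], [0.0, 566.1, 249.3], [0.0, 0.0, 1.0]] [[-0.074, -0.997, -0.002], [-0.835, 0.063, -0.547], [0.545, -0.039, -0.837]] [0.034, 0.581, 1.185] 0.9962141927083333
{'time': 0.1, 'joint_positions': array([ 1.08088447e+00,  8.79329623e-02,  1.37210425e+00,  3.04068483e-05,
        1.68361867e+00, -1.03092096e-01]), 'qvel': array([-0.00010289, -0.00199646, -0.00380221,  0.00242433,  0.00019911,
       -0.00139022]), 'joint_torque': array([ 1.45275506e-03, -3.41254163e+01, -3.03301620e+01,  7.18936999e-02,
        3.04103410e-02, -1.00392458e-04]), 'tool_pos': array([0.20723844, 0.5089224 , 0.20439232]), 'ee_rot': array([-3.13954350e+00, -2.42385323e-04,  2.75477604e+00]), 'wrist_force': array([ 0.55809018, -0.28710904,  0.53662751]), 'wrist_torque': array([ 0.00369388, -0.0163132 ,  0.02542477]), 'finger_force': 0.0, 'width': 0.09445011881910076}
```

View pics/scene0.png

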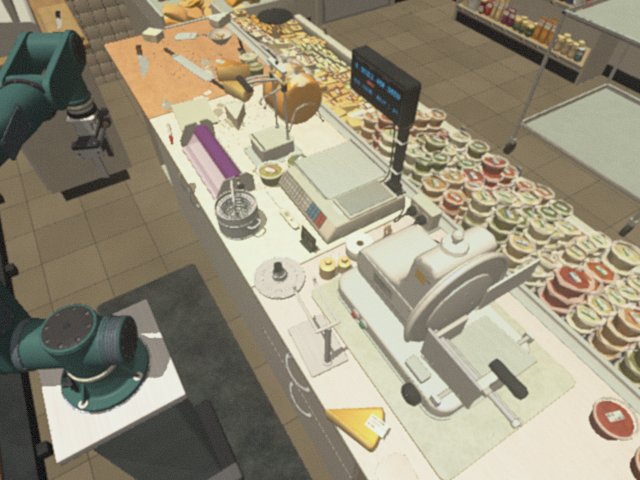

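View pics/top0.png

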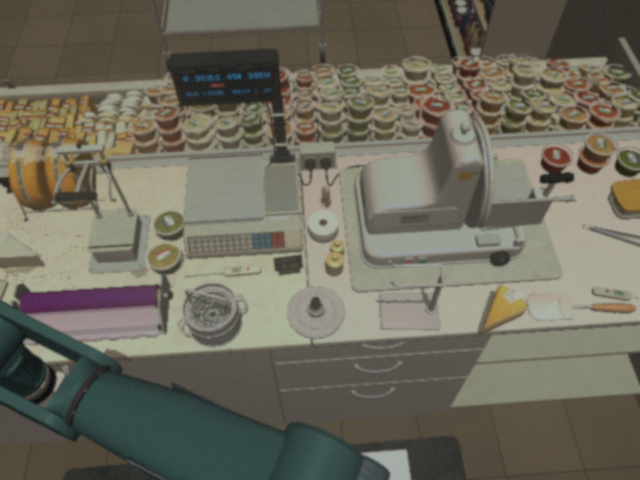

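The scene view shows the pot with basket at about (238,212), the lids at (280,275) and the stand at (325,345). In the top view they are at (212,312), (316,310) and (410,305).

```bash
cat > h.py <<'E'
import numpy as np,cv2
from bench import robot
def shot(n,name=None):
    s=robot.snapshot(n)
    if name: cv2.imwrite(f"pics/{name}.png",s["image"][:,:,::-1])
    return s
def cloud(s):
    z=s["z_map"]; v,u=np.mgrid[:480,:640]
    K=s["mtx"]; c=np.stack([(u-K[0,2])/K[0,0]*z,(v-K[1,2])/K[1,1]*z,z],-1)
    return (c-s["t"])@s["R"]          # world points HxWx3
def ray(s,u,v,h):
    d=s["R"].T@np.linalg.solve(s["mtx"],[u,v,1.]); o=-s["R"].T@s["t"]
    return o+d*(h-o[2])/d[2]
def proj(s,X):
    c=s["R"]@np.asarray(X)+s["t"]; p=s["mtx"]@c; return p[:2]/p[2]
E
python3 - <<'E'
from h import *
S={n:dict(np.load(n+"0.npz")) for n in("scene","top")}
t=S["top"]; P=cloud(t)
for (u,v) in [(212,312),(316,310),(410,305),(436,285),(260,315),(316,330)]: print(u,v,P[v,u].round(3),ray(t,u,v,0).round(3))
def crop(s,x0,y0,x1,y1,k): return cv2.resize(s["image"][y0:y1,x0:x1,::-1],None,fx=k,fy=k,interpolation=cv2.INTER_CUBIC)
a=crop(t,170,260,450,350,2.8); b=crop(S["scene"],205,170,355,390,1.6)
a1=crop(t,170,265,250,350,4.9); a2=crop(t,370,262,450,347,4.9)
cv2.imwrite("pics/c1.png",np.hstack([a1,a2]))
b1=crop(S["scene"],205,170,275,245,5); b2=crop(S["scene"],285,300,355,375,5)
cv2.imwrite("pics/c2.png",np.hstack([b1,b2]))
E
```

```text
212 312 [0.502 0.279 0.043] [0.524 0.287 0.   ]
316 310 [0.493 0.02  0.032] [0.51 0.02 0.  ]
410 305 [ 0.501 -0.222  0.01 ] [ 0.506 -0.225  0.   ]
436 285 [ 0.457 -0.253  0.188] [ 0.56  -0.303  0.   ]
260 315 [ 0.507  0.164 -0.001] [0.506 0.164 0.   ]
316 330 [-0.158  0.043  1.31 ] [0.453 0.023 0.   ]
```

View pics/c1.png

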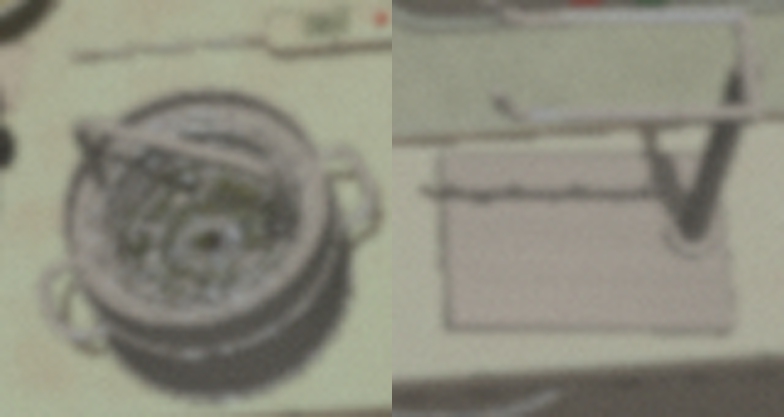

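View pics/c2.png

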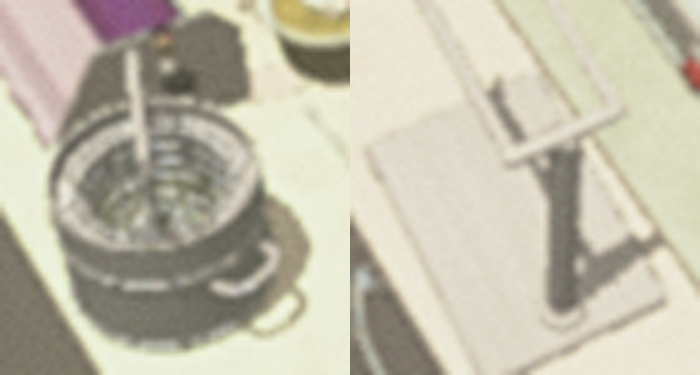

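The crops show the bail bar running from (90,130) to (262,165) in c1, with the pot's loops at about (75,310) and (350,195). The stand's two prongs run to the left, with tips at (500,100) and (495,10).

```bash
python3 - <<'E'
from h import *
from scipy.optimize import least_squares
S={n:dict(np.load(n+"0.npz")) for n in("scene","top")}
def circ(p):
    A=np.c_[2*p,np.ones(len(p))]; s=np.linalg.lstsq(A,(p**2).sum(1),rcond=None)[0]
    return s[:2].round(4),np.sqrt(s[2]+s[:2]@s[:2]).round(4)
def sel(P,c,r,z0,z1):
    return P[(np.hypot(P[...,0]-c[0],P[...,1]-c[1])<r)&(P[...,2]>z0)&(P[...,2]<z1)]
for n,s in S.items():
    P=cloud(s); print(n)
    q=sel(P,(.485,.27),.12,.089,.101); c,_=circ(q[:,:2])
    for _ in range(4):
        d=np.hypot(*(q[:,:2]-c).T); m=abs(d-.0645)<.006; f=least_squares(lambda a:np.hypot(*(q[m][:,:2]-a).T)-.0645,c,loss='soft_l1',f_scale=.002); c=f.x
    print(" pot rim",c.round(4),m.sum(),q[m][:,2].mean().round(4))
    q=sel(P,(.485,.27),.09,.14,.17); print(" bar n",len(q),q.min(0).round(3),q.max(0).round(3),np.median(q,0).round(4))
    if len(q): 
        l=cv2.fitLine(q[:,:2].astype(np.float32),cv2.DIST_HUBER,0,.01,.01).ravel(); print("  dir",np.degrees(np.arctan2(l[1],l[0])).round(1),l[2:].round(4)); a=(q[:,:2]-l[2:])@l[:2]; print("  ends",(l[2:]+a.min()*l[:2]).round(4),(l[2:]+a.max()*l[:2]).round(4))
    q=sel(P,(.5,.02),.1,.006,.018); (x,r)=cv2.minEnclosingCircle(q[:,:2].astype(np.float32)); print(" cover",np.round(x,4),round(r,4),len(q),circ(q[:,:2]))
    q=sel(P,(.5,.02),.05,.066,.09); print(" knob",len(q),q.mean(0).round(4))
    q=sel(P,(.5,-.23),.12,.006,.014); r=cv2.minAreaRect(q[:,:2].astype(np.float32)); print(" plate",np.round(r[0],4),np.round(r[1],4),round(r[2],2))
    q=sel(P,(.5,-.23),.14,.178,.215); print(" prongs",len(q),q.min(0).round(3),q.max(0).round(3))
    np.save(n+"_pr.npy",q)
    from scipy.spatial import cKDTree
t=S["top"]
def px(u,v,x0,y0,ox=0): return (u-ox+.5)/4.9-.5+x0,(v+.5)/4.9-.5+y0
for u,v in [(98,130),(262,165)]: print("bar ray",ray(t,*px(u,v,170,265),.154).round(4))
for u,v in [(500,100),(515,117),(745,112),(488,0),(515,17),(742,17)]: print("prong ray",ray(t,*px(u,v,370,262,392),.19).round(4))
for u,v in [(445,155),(447,328),(732,332)]: print("plate ray",ray(t,*px(u,v,370,262,392),.01).round(4))
for u,v in [(75,312),(352,196)]: print("loop ray",ray(t,*px(u,v,170,265),.053).round(4))
sc=S["scene"]
for u,v in [(132,50),(145,165)]: print("bar ray sc",ray(sc,(u+.5)/5-.5+205,(v+.5)/5-.5+170,.154).round(4))
for u,v in [(510,155),(620,108)]: print("prong corner sc",ray(sc,(u-350+.5)/5-.5+285,(v+.5)/5-.5+300,.19).round(4))
E
```

```text
scene
 pot rim [0.4941 0.2756] 187 0.0932
 bar n 60 [0.475 0.224 0.143] [0.512 0.322 0.161] [0.4892 0.2623 0.1557]
  dir 70.5 [0.4904 0.2656]
  ends [0.476  0.2253] [0.5106 0.3225]
 cover [0.5149 0.0201] 0.0846 1472 (array([0.5044, 0.021 ]), np.float64(0.0552))
 knob 45 [0.5032 0.0192 0.0703]
 plate [ 0.4906 -0.2147] [0.1954 0.1036] 85.1
 prongs 426 [ 0.456 -0.281  0.18 ] [ 0.524 -0.148  0.208]
top
 pot rim [0.4911 0.2778] 269 0.0935
 bar n 138 [0.47  0.228 0.14 ] [0.508 0.327 0.162] [0.4896 0.2749 0.1549]
  dir 70.9 [0.4886 0.2721]
  ends [0.473 0.227] [0.5075 0.3267]
 cover [0.4955 0.0204] 0.096 2070 (array([0.5015, 0.0222]), np.float64(0.0552))
 knob 61 [0.4997 0.022  0.0709]
 plate [ 0.4838 -0.2259] [0.2116 0.1254] 89.03
 prongs 416 [ 0.452 -0.278  0.179] [ 0.522 -0.146  0.207]
bar ray [0.5022 0.3125 0.154 ]
bar ray [0.4775 0.2344 0.154 ]
prong ray [ 0.4709 -0.1532  0.19  ]
prong ray [ 0.4613 -0.1589  0.19  ]
prong ray [ 0.456  -0.2654  0.19  ]
prong ray [ 0.5255 -0.1551  0.19  ]
prong ray [ 0.5152 -0.1665  0.19  ]
prong ray [ 0.5071 -0.2736  0.19  ]
plate ray [ 0.5407 -0.151   0.01  ]
plate ray [ 0.4405 -0.1391  0.01  ]
plate ray [ 0.4273 -0.2843  0.01  ]
loop ray [0.4572 0.3416 0.053 ]
loop ray [0.5117 0.205  0.053 ]
bar ray sc [0.5092 0.321  0.154 ]
bar ray sc [0.4755 0.2257 0.154 ]
prong corner sc [ 0.4582 -0.2696  0.19  ]
prong corner sc [ 0.5119 -0.275   0.19  ]
```

```bash
cat >> h.py <<'E'
def togo(X,yaw=None):
    "shift in tool axes and turn (10 deg units) to bring the TCP to world X, tool x axis to yaw (deg)"
    from scipy.spatial.transform import Rotation as Ro
    o=robot.get_obs(); R=Ro.from_euler('xyz',o["ee_rot"]).as_matrix()
    y0=np.degrees(o["ee_rot"][2]); d=R.T@(np.asarray(X)-o["tool_pos"])
    turn=None if yaw is None else -((yaw-y0+180)%360-180)/10
    print("t",o["time"],"pos",o["tool_pos"].round(4),"rpy",np.degrees(o["ee_rot"]).round(1),"F",o["wrist_force"].round(1),"w",o["width"].round(4),"ff",o["finger_force"])
    print(" shift",d.round(4),"turn",turn)
E
python3 - <<'E'
from h import *
P=cloud(dict(np.load("scene0.npz")))
for y in np.arange(-.35,.6,.05):
    print(y.round(2),[round(float(P[(abs(P[...,0]-x)<.025)&(abs(P[...,1]-y)<.025)][:,2].max(initial=-1)),2) for x in np.arange(.25,.71,.05)])
togo([.490,.274,.206],71)
E
```

```text
-0.35 [-1.0, -1.0, -1.0, 0.0, 0.01, 0.01, 0.03, 0.27, 0.37, 0.38]
-0.3 [-1.0, -1.0, -0.91, 0.0, 0.19, 0.19, 0.03, 0.1, 0.37, 0.38]
-0.25 [-0.92, -0.91, -0.91, 0.0, 0.19, 0.19, 0.03, 0.1, 0.23, 0.23]
-0.2 [-0.91, -0.91, -0.91, 0.0, 0.19, 0.19, 0.03, 0.1, 0.22, 0.22]
-0.15 [-0.91, -0.91, -0.91, 0.0, 0.21, 0.21, 0.03, 0.1, 0.21, 0.22]
-0.1 [-0.91, -0.91, -0.91, 0.01, 0.0, 0.01, 0.03, 0.1, 0.17, 0.17]
-0.05 [-0.91, -0.91, -0.91, 0.0, 0.02, 0.02, 0.02, 0.07, 0.07, 0.06]
-0.0 [-0.91, -0.91, -0.91, 0.0, 0.02, 0.07, 0.02, 0.05, 0.05, 0.04]
0.05 [-0.91, -0.9, -0.91, 0.0, 0.02, 0.07, 0.02, 0.01, 0.07, 0.09]
0.1 [-0.91, -0.91, -0.91, 0.01, 0.02, 0.02, 0.02, 0.01, 0.06, 0.09]
0.15 [-0.91, -0.91, -0.91, 0.0, 0.01, 0.01, 0.0, 0.01, 0.02, 0.09]
0.2 [-0.91, -0.91, -0.91, 0.0, 0.1, 0.15, 0.09, 0.0, 0.02, 0.09]
0.25 [-0.91, -0.91, -0.91, 0.0, 0.13, 0.16, 0.1, 0.01, 0.02, 0.09]
0.3 [-0.91, -0.91, -0.91, 0.0, 0.1, 0.16, 0.1, 0.01, 0.01, 0.09]
0.35 [-0.91, -0.91, -0.91, 0.0, 0.1, 0.1, 0.09, 0.01, 0.05, 0.09]
0.4 [0.59, -0.91, -0.9, 0.0, 0.04, 0.09, 0.09, 0.09, 0.06, 0.05]
0.45 [0.6, -0.91, -0.91, 0.0, 0.02, 0.06, 0.09, 0.07, 0.05, 0.27]
0.5 [0.6, 0.57, -0.91, 0.0, 0.02, 0.06, 0.09, 0.08, 0.31, 0.32]
0.55 [0.35, -0.91, -0.91, 0.0, 0.02, 0.06, 0.08, 0.08, 0.31, 0.32]Traceback (most recent call last):
  File "<stdin>", line 5, in <module>
  File "h.py", line 22, in togo
    print("t",o["time"],"pos",o["tool_pos"].round(4),"rpy",np.degrees(o["ee_rot"]).round(1),"F",o["wrist_force"].round(1),"w",o["width"].round(4),"ff",o["finger_force"])
                                                                                                                              ^^^^^^^^^^^^^^^^
AttributeError: 'float' object has no attribute 'round'
```

carry_out --steps '[[[-0.02,-0.006,0],0.7,-1],[[-0.06,-0.02,0],1.7,-1],[[-0.11,-0.035,0],2.7,-1],[[-0.16,-0.05,0],3.7,-1],[[-0.21,-0.066,0],4.7,-1],[[-0.26,-0.082,0],5.7,-1],[[-0.3,-0.095,0],6.7,-1],[[-0.33,-0.104,0],7.6,-1],[[-0.345,-0.109,0],8.3,-1],[[-0.351,-0.111,0],8.7,-1]]'

```text
time: 1.35
tool_pos: [0.4912, 0.2731, 0.2045]
ee_rot: [-3.14, 0.001, 1.232]
wrist_force: [-0.4, -0.8, -0.7]
width: 0.094
finger_force: 0.0
```

```bash
sed -i 's/o\["width"\].round(4)/round(o["width"],4)/' h.py; python3 - <<'E'
from h import *
togo([.490,.274,.135],71)
s=shot("top"); t=shot("scene")
def c(s,x0,y0): return cv2.resize(s["image"][y0:y0+75,x0:x0+75,::-1],None,fx=5,fy=5,interpolation=cv2.INTER_CUBIC)
cv2.imwrite("pics/g1.png",np.hstack([c(s,180,265),c(t,205,170)]))
E
```

```text
t 1.35 pos [0.4912 0.2731 0.2045] rpy [-1.799e+02  1.000e-01  7.060e+01] F [-0.4 -0.8 -0.7] w 0.094 ff 0.0
 shift [ 0.0006 -0.0014  0.0695] turn -0.04082068800199749
```

View pics/g1.png

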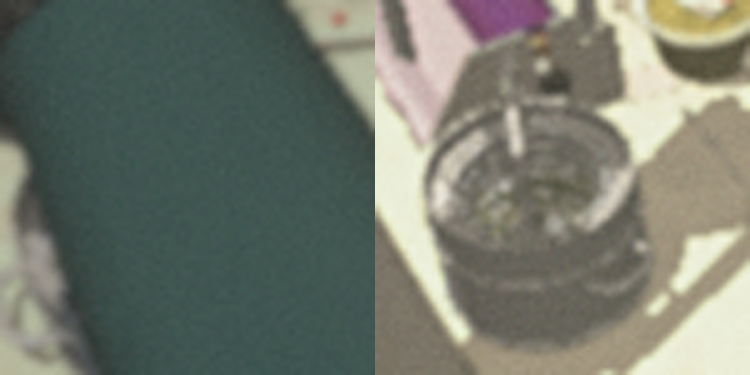

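The top view is blocked by the arm. The scene view shows the fingers straddling the bail, with the bar at crop (512,130). I'll go down and grip.

carry_out --steps '[[[0,-0.001,0.015],0,-1],[[0,-0.001,0.035],0,-1],[[0,-0.001,0.055],0,-1],[[0,-0.001,0.066],0,-1],[[0,-0.001,0.07],0,-1],[[0,-0.001,0.07],0,1],[[0,-0.001,0.07],0,1],[[0,-0.001,0.07],0,1],[[0,-0.001,0.07],0,1],[[0,-0.001,0.07],0,1]]'

```text
time: 2.7
tool_pos: [0.4898, 0.2745, 0.1357]
ee_rot: [3.141, -0.0, 1.236]
wrist_force: [0.2, -0.0, 0.7]
width: 0.0474
finger_force: 0.0
```

carry_out --steps '[[[0,0,0],0,1],[[0,0,0],0,1],[[0,0,0],0,1],[[0,0,0],0,1],[[0,0,0],0,1],[[0,0,0],0,1],[[0,0,0],0,1]]'

```text
time: 3.58
tool_pos: [0.4899, 0.2745, 0.1355]
ee_rot: [3.141, -0.0, 1.236]
wrist_force: [0.7, -1.2, 0.5]
width: 0.006
finger_force: 30.0
```

carry_out --steps '[[[0,0,-0.004],0,1],[[0,0,-0.012],0,1],[[0,0,-0.022],0,1],[[0,0,-0.034],0,1],[[0,0,-0.046],0,1],[[0,0,-0.058],0,1],[[0,0,-0.068],0,1],[[0,0,-0.076],0,1],[[0,0,-0.08],0,1],[[0,0,-0.08],0,1]]'

```text
time: 4.82
tool_pos: [0.4898, 0.2745, 0.2157]
ee_rot: [3.141, -0.0, 1.236]
wrist_force: [-0.6, -0.6, -1.4]
width: 0.006
finger_force: 30.0
```

```bash
python3 - <<'E'
from h import *
togo([.500,-.07,.215],-4)
t=shot("scene")
cv2.imwrite("pics/g2.png",cv2.resize(t["image"][110:250,180:300,::-1],None,fx=4,fy=4,interpolation=cv2.INTER_CUBIC))
E
```

```text
t 4.825 pos [0.4898 0.2745 0.2157] rpy [180.   -0.   70.8] F [-0.6 -0.6 -1.4] w 0.006 ff 29.99752163887024
 shift [-0.3221  0.1227  0.0006] turn 7.4835731732687325
```

View pics/g2.png

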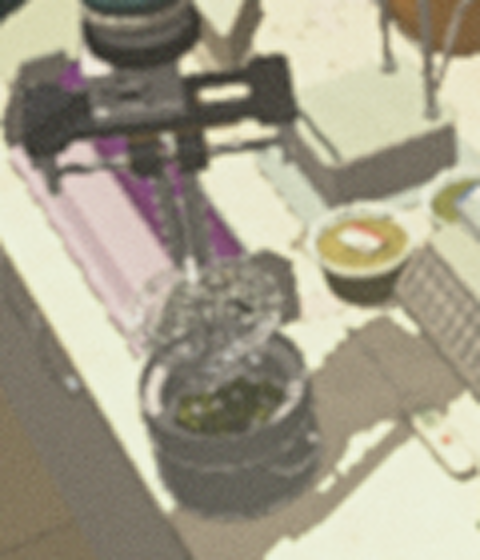

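The basket is held clear above the pot, which now shows its olives (crop about (240,410)). I'll carry it to the front of the prong tips.

carry_out --steps '[[[-0.01,0.004,0],0.22,1],[[-0.032,0.012,0],0.75,1],[[-0.067,0.026,0],1.6,1],[[-0.109,0.042,0],2.5,1],[[-0.151,0.058,0],3.5,1],[[-0.193,0.074,0],4.5,1],[[-0.235,0.09,0],5.5,1],[[-0.273,0.104,0],6.4,1],[[-0.305,0.117,0],7.1,1],[[-0.322,0.123,0],7.5,1]]'

```text
time: 6.12
tool_pos: [0.4997, -0.072, 0.2151]
ee_rot: [-3.142, 0.001, -0.078]
wrist_force: [0.1, 0.1, -1.4]
width: 0.0057
finger_force: 30.0
```

```bash
python3 - <<'E'
from h import *
togo([.492,-.171,.211],-4)
t=shot("scene")
cv2.imwrite("pics/g3.png",cv2.resize(t["image"][190:360,220:380,::-1],None,fx=3.5,fy=3.5,interpolation=cv2.INTER_CUBIC))
s=shot("top"); P=cloud(t); Q=cloud(s)
for n,C in(("sc",P),("top",Q)):
    q=C[(C[...,1]<-.13)&(C[...,1]>-.3)&(abs(C[...,0]-.49)<.06)&(C[...,2]>.18)&(C[...,2]<.215)]
    if len(q)<50: continue
    u=np.array([np.cos(np.radians(86)),np.sin(np.radians(86))]); a=q[:,:2]@u; b=q[:,:2]@[u[1],-u[0]]
    print(n,len(q),"along",np.percentile(a,[0,2,98,100]).round(4),"mid tip pts",q[q[:,2]>.2].mean(0).round(4),(q[:,2]>.2).sum())
    for f in(b>b.mean(),b<b.mean()):
        k=f&(a<np.percentile(a,98)-.02)&(a>np.percentile(a,2)+.025); l=cv2.fitLine(q[k][:,:2].astype(np.float32),cv2.DIST_HUBER,0,.01,.01).ravel(); print("  prong",np.degrees(np.arctan2(l[1],l[0])).round(1),np.mean(b[k]).round(4),k.sum())
    h=np.array([.492,-.171]); print("  seat b",h@[u[1],-u[0]],"a",h@u)
E
```

```text
t 6.125 pos [ 0.4997 -0.072   0.2151] rpy [-180.     0.    -4.5] F [ 0.1  0.1 -1.4] w 0.0057 ff 29.997990131378174
 shift [0.0001 0.0993 0.0041] turn -0.04873226603680223
sc 422 along [-0.2456 -0.2429 -0.1183 -0.1144] mid tip pts [ 0.4962 -0.1529  0.2038] 17
  prong 85.9 0.5296 89
  prong 85.9 0.4778 93
  seat b 0.5027298697380789 a -0.13626326751232035
top 414 along [-0.2434 -0.2398 -0.1159 -0.1128] mid tip pts [ 0.4912 -0.1507  0.2039] 18
  prong 86.6 0.5264 101
  prong 84.9 0.4738 105
  seat b 0.5027298697380789 a -0.13626326751232035
```

View pics/g3.png

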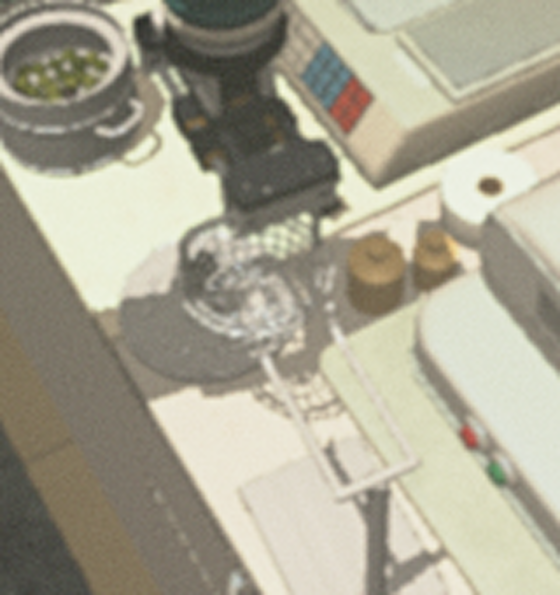

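The basket hangs level just in front of the tips (crop about (240,290)), and the tips lie along the prong lines at (265,350) and (330,315). The seat estimate of (0.492,-0.171) is confirmed.

carry_out --steps '[[[0,0.005,0],0,1],[[0,0.017,0],0,1],[[0,0.032,0],0,1],[[0,0.048,0],0,1],[[0,0.064,0],0,1],[[0,0.08,0],0,1],[[0,0.092,0],0,1],[[0,0.098,0],0,1],[[0,0.099,0.002],0,1],[[0,0.099,0.006],0,1]]'

```text
time: 7.48
tool_pos: [0.4932, -0.1685, 0.2094]
ee_rot: [-3.141, -0.0, -0.072]
wrist_force: [-0.5, 0.1, -1.1]
width: 0.006
finger_force: 30.0
```

carry_out --steps '[[[0,0,0.006],0,1],[[0,0,0.013],0,1],[[0,0,0.02],0,1],[[0,0,0.026],0,1],[[0,0,0.031],0,1],[[0,0,0.034],0,1],[[0,0,0.036],0,1],[[0,0,0.036],0,1]]'

```text
time: 8.48
tool_pos: [0.493, -0.1688, 0.1734]
ee_rot: [-3.141, -0.0, -0.073]
wrist_force: [-0.7, 0.3, -1.5]
width: 0.0062
finger_force: 30.0
```

carry_out --steps '[[[0,0.002,0.001],0,1],[[0,0.002,0.002],0,1],[[0,0.002,0.002],0,1]]'

```text
time: 8.85
tool_pos: [0.4931, -0.1711, 0.1722]
ee_rot: [3.141, -0.001, -0.073]
wrist_force: [-0.7, -1.1, 1.6]
width: 0.0057
finger_force: 30.0
```

The bar now carries weight on the prongs, so I'll let go and rise.

carry_out --steps '[[[0,0,0],0,-1],[[0,0,0],0,-1],[[0,0,0],0,-1],[[0,0,0],0,-1],[[0,0,0],0,-1],[[0,0,-0.01],0,-1],[[0,0,-0.03],0,-1],[[0,0,-0.05],0,-1],[[0,0,-0.065],0,-1],[[0,0,-0.07],0,-1]]'

```text
time: 10.1
tool_pos: [0.4934, -0.171, 0.2431]
ee_rot: [3.141, -0.002, -0.073]
wrist_force: [0.3, -0.4, -0.5]
width: 0.0935
finger_force: 0.0
```

```bash
python3 - <<'E'
from h import *
togo([.500,.021,.16],80)
t=shot("scene"); s=shot("top")
def c(s,x0,y0,x1,y1,k): return cv2.resize(s["image"][y0:y1,x0:x1,::-1],None,fx=k,fy=k,interpolation=cv2.INTER_CUBIC)
cv2.imwrite("pics/g4.png",np.hstack([c(t,270,270,370,390,4),c(s,350,240,450,360,4)]))
for n,S in(("sc",t),("top",s)):
    P=cloud(S); np.savez(n+"1.npz",**S)
    for nm,(cx,cy),z,zw in(("knob",(.5,.02),.068,.006),("rim",(.49,.277),.0935,.005)):
        q=P[(np.hypot(P[...,0]-cx,P[...,1]-cy)<(.03 if nm=="knob" else .08))&(abs(P[...,2]-z)<zw)]
        print(n,nm,len(q),q.mean(0).round(4),(q[:,:2].max(0)/2+q[:,:2].min(0)/2).round(4), (q[:,:2].max(0)-q[:,:2].min(0)).round(4))
E
```

```text
t 10.1 pos [ 0.4934 -0.171   0.2431] rpy [ 1.8e+02 -1.0e-01 -4.2e+00] F [ 0.3 -0.4 -0.5] w 0.0935 ff 0.0
 shift [-0.0075 -0.192   0.0829] turn -8.416452599775823
sc knob 53 [0.5033 0.0179 0.0693] [0.5037 0.0183] [0.024  0.0215]
sc rim 93 [0.4779 0.2275 0.093 ] [0.4896 0.2422] [0.1229 0.0674]
top knob 66 [0.4988 0.0221 0.0687] [0.5008 0.0226] [0.023  0.0224]
top rim 298 [0.4897 0.2757 0.0929] [0.4914 0.2781] [0.1329 0.1311]
```

View pics/g4.png

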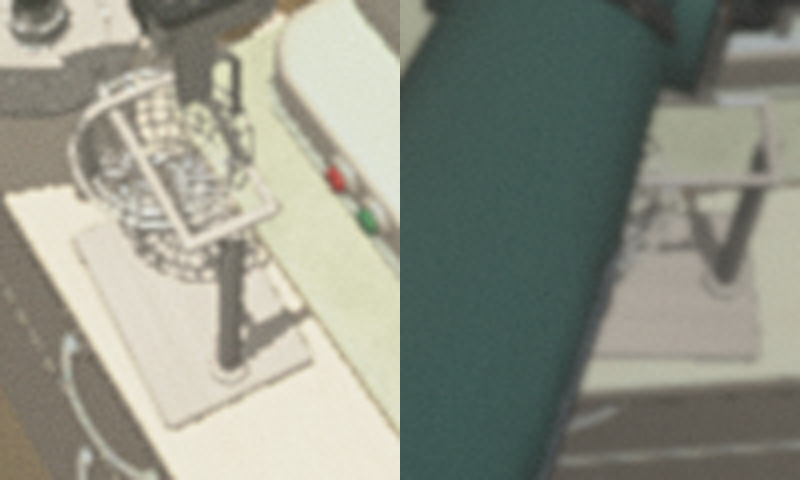

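The basket hangs on both prongs, its bar crossing them at crop (120,95) and behind the tips. Next I'll go over the knob.

carry_out --steps '[[[0,-0.008,0],0,-1],[[-0.001,-0.026,0],0,-1],[[-0.001,-0.05,0],0,-1],[[-0.002,-0.076,0],0,-1],[[-0.003,-0.102,0.005],0,-1],[[-0.004,-0.128,0.02],0,-1],[[-0.005,-0.154,0.04],0,-1],[[-0.005,-0.176,0.06],0,-1],[[-0.005,-0.188,0.077],0,-1],[[-0.005,-0.192,0.083],0,-1]]'

```text
time: 11.45
tool_pos: [0.5009, 0.0221, 0.1569]
ee_rot: [3.141, 0.003, -0.071]
wrist_force: [-0.3, -0.1, 0.6]
width: 0.0944
finger_force: 0.0
```

```bash
python3 - <<'E'
from h import *
togo([.502,.0205,.050],-4)
t=shot("scene"); P=cloud(t)
q=P[(P[...,1]<-.1)&(P[...,1]>-.3)&(abs(P[...,0]-.49)<.07)&(P[...,2]>.18)&(P[...,2]<.22)]
u=np.array([np.cos(np.radians(86)),np.sin(np.radians(86))]); a=q[:,:2]@u+.136; b=q[:,:2]@[u[1],-u[0]]-.502
print("bar pts", [(x.round(3),y.round(3),z.round(3)) for x,y,z in zip(a,b,q[:,2]) if abs(y)<.02 and x>-.08][:20], "ends b",b[abs(a)<.012].min(),b[abs(a)<.012].max())
for nm,(u_,v_) in dict(big=(327,268),small=(345,264),card=(308,238)).items(): print(nm,P[v_,u_].round(3))
E
```

```text
t 11.45 pos [0.5009 0.0221 0.1569] rpy [ 1.8e+02  1.0e-01 -4.1e+00] F [-0.3 -0.1  0.6] w 0.0944 ff 0.0
 shift [0.0015 0.0015 0.1069] turn -0.007934251658383573
bar pts [(np.float64(0.002), np.float64(0.014), np.float64(0.192)), (np.float64(-0.0), np.float64(0.016), np.float64(0.194)), (np.float64(-0.001), np.float64(0.018), np.float64(0.193)), (np.float64(0.001), np.float64(0.008), np.float64(0.194)), (np.float64(0.0), np.float64(0.011), np.float64(0.192)), (np.float64(-0.003), np.float64(0.012), np.float64(0.196)), (np.float64(-0.005), np.float64(0.014), np.float64(0.197)), (np.float64(-0.003), np.float64(0.017), np.float64(0.193)), (np.float64(-0.003), np.float64(0.02), np.float64(0.191)), (np.float64(0.002), np.float64(0.001), np.float64(0.193)), (np.float64(-0.0), np.float64(0.003), np.float64(0.195)), (np.float64(-0.001), np.float64(0.005), np.float64(0.193)), (np.float64(-0.002), np.float64(0.007), np.float64(0.193)), (np.float64(-0.003), np.float64(0.009), np.float64(0.194)), (np.float64(-0.001), np.float64(0.013), np.float64(0.189)), (np.float64(-0.005), np.float64(0.014), np.float64(0.193)), (np.float64(-0.001), np.float64(0.018), np.float64(0.186)), (np.float64(-0.001), np.float64(-0.005), np.float64(0.197)), (np.float64(-0.002), np.float64(-0.003), np.float64(0.197)), (np.float64(-0.001), np.float64(-0.0), np.float64(0.194))] ends b -0.04532535968750234 0.059516581477614516
big [ 0.623 -0.05   0.051]
small [ 0.681 -0.056  0.037]
card [0.639 0.084 0.039]
```

carry_out --steps '[[[0.001,0.001,0.012],0,-1],[[0.001,0.001,0.035],0,-1],[[0.001,0.001,0.06],0,-1],[[0.001,0.001,0.082],0,-1],[[0.001,0.001,0.098],0,-1],[[0.001,0.001,0.107],0,-1],[[0.001,0.001,0.108],0,-1],[[0.001,0.001,0.108],0,-1]]'

```text
time: 12.5
tool_pos: [0.5034, 0.02, 0.0512]
ee_rot: [-3.142, -0.002, -0.073]
wrist_force: [0.4, 0.9, 0.2]
width: 0.0942
finger_force: 0.0
```

carry_out --steps '[[[0,0,0],0,1],[[0,0,0],0,1],[[0,0,0],0,1],[[0,0,0],0,1],[[0,0,0],0,1],[[0,0,0],0,1],[[0,0,0],0,1],[[0,0,0],0,1],[[0,0,0],0,1],[[0,0,0],0,1]]'

```text
time: 13.75
tool_pos: [0.5028, 0.0205, 0.0505]
ee_rot: [-3.141, -0.0, -0.072]
wrist_force: [-0.1, 2.4, 0.7]
width: 0.0236
finger_force: 30.0
```

The knob is gripped (23.6 mm wide). Lifting.

carry_out --steps '[[[0,0,-0.004],0,1],[[0,0,-0.014],0,1],[[0,0,-0.028],0,1],[[0,0,-0.044],0,1],[[0,0,-0.06],0,1],[[0,0,-0.076],0,1],[[0,0,-0.09],0,1],[[0,0,-0.1],0,1],[[0,0,-0.105],0,1],[[0,0,-0.105],0,1]]'

```text
time: 15.0
tool_pos: [0.5028, 0.02, 0.1556]
ee_rot: [-3.141, -0.0, -0.073]
wrist_force: [0.3, -0.3, -4.8]
width: 0.0232
finger_force: 30.0
```

```bash
python3 - <<'E'
from h import *
from scipy.optimize import least_squares
togo([.4935,.277,.156],-4)
for n in("scene","top"):
    P=cloud(shot(n,"l_"+n)); q=P[(np.hypot(P[...,0]-.5,P[...,1]-.02)<.1)&(P[...,2]>.10)&(P[...,2]<.125)]
    print(n,len(q),"z",np.percentile(q[:,2],[5,50,95]).round(4),"x",np.percentile(q[:,0],[1,99]).round(4),"y",np.percentile(q[:,1],[1,99]).round(4))
    A=np.c_[q[:,:2]-q[:,:2].mean(0),np.ones(len(q))]; print(" slope",np.linalg.lstsq(A,q[:,2],rcond=None)[0].round(3))
E
```

```text
t 15.0 pos [0.5028 0.02   0.1556] rpy [-180.    -0.    -4.2] F [ 0.3 -0.3 -4.8] w 0.0232 ff 29.998796989093535
 shift [-0.028  -0.2556 -0.0004] turn -0.016125863503089023
scene 1523 z [0.113  0.1167 0.1203] x [0.4338 0.5736] y [-0.0531  0.0875]
 slope [0.003 0.006 0.117]
top 105 z [0.1121 0.1162 0.1201] x [0.4622 0.5197] y [-0.0522 -0.0386]
 slope [-0.017  0.006  0.116]
```

carry_out --steps '[[[0,-0.003,-0.006],0,1],[[-0.002,-0.018,-0.014],0,1],[[-0.005,-0.044,-0.02],0,1],[[-0.009,-0.078,-0.025],0,1],[[-0.013,-0.116,-0.025],0,1],[[-0.017,-0.154,-0.025],0,1],[[-0.021,-0.19,-0.025],0,1],[[-0.025,-0.222,-0.025],0,1],[[-0.027,-0.244,-0.025],0,1],[[-0.028,-0.2555,-0.025],0,1]]'

```text
time: 16.35
tool_pos: [0.4931, 0.2783, 0.1807]
ee_rot: [3.141, -0.0, -0.071]
wrist_force: [0.3, 0.4, -4.4]
width: 0.0229
finger_force: 30.0
```

```bash
python3 - <<'E'
from h import *
s=shot("scene"); togo([.4932,.277,.156],-4)
P=cloud(s); q=P[(np.hypot(P[...,0]-.493,P[...,1]-.277)<.1)&(P[...,2]>.135)&(P[...,2]<.149)]
print("cover x",np.percentile(q[:,0],[1,99]).mean().round(4),"y",np.percentile(q[:,1],[1,99]).mean().round(4),len(q))
cv2.imwrite("pics/g5.png",cv2.resize(s["image"][130:260,180:300,::-1],None,fx=4,fy=4,interpolation=cv2.INTER_CUBIC))
E
```

```text
t 16.4 pos [0.4931 0.2791 0.1805] rpy [-179.9    0.    -4.1] F [ 0.1  1.1 -4.8] w 0.0233 ff 29.999075409723446
 shift [0.0002 0.0022 0.0245] turn -0.00581621502895473
cover x 0.4936 y 0.2746 1172
```

View pics/g5.png

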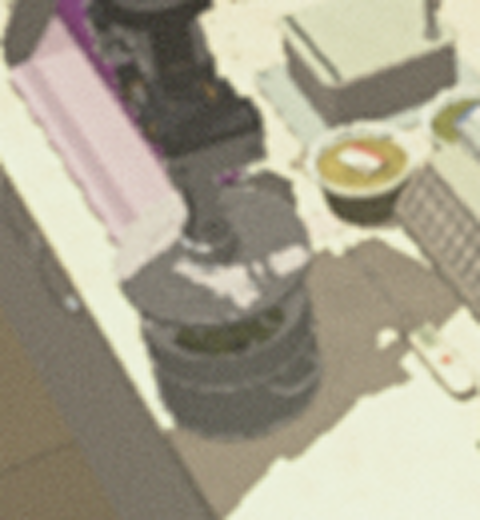

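The lids hang level above the pot, and the scene camera puts the cover within about 1 mm of the pot's axis. Lowering.

carry_out --steps '[[[0,0,0.003],0,1],[[0,0,0.008],0,1],[[0,0,0.014],0,1],[[0,0,0.02],0,1],[[0,0,0.026],0,1],[[0,0,0.031],0,1],[[0,0,0.035],0,1],[[0,0,0.038],0,1],[[0,0,0.04],0,1],[[0,0,0.04],0,1]]'

```text
time: 17.65
tool_pos: [0.4933, 0.2769, 0.1404]
ee_rot: [3.142, 0.0, -0.073]
wrist_force: [0.1, 0.1, -4.2]
width: 0.0231
finger_force: 30.0
```

carry_out --steps '[[[0,0,0.001],0,1],[[0,0,0.002],0,1],[[0,0,0.003],0,1],[[0,0,0.004],0,1],[[0,0,0.005],0,1],[[0,0,0.006],0,1],[[0,0,0.007],0,1],[[0,0,0.007],0,1]]'

```text
time: 18.65
tool_pos: [0.4933, 0.2769, 0.1334]
ee_rot: [-3.142, 0.0, -0.073]
wrist_force: [-0.4, 1.5, -2.8]
width: 0.0233
finger_force: 30.0
```

The cover's weight is now on the rim. I'll go the last millimetre or so.

carry_out --steps '[[[0,0,0.0005],0,1],[[0,0,0.001],0,1],[[0,0,0.0015],0,1],[[0,0,0.0015],0,1]]'

```text
time: 19.15
tool_pos: [0.4934, 0.2769, 0.1325]
ee_rot: [-3.141, -0.0, -0.073]
wrist_force: [-1.4, -0.3, -0.5]
width: 0.0228
finger_force: 30.0
```

Wrist force is near zero, so both lids are seated. I'll let go and rise clear for a look.

carry_out --steps '[[[0,0,0],0,-1],[[0,0,0],0,-1],[[0,0,0],0,-1],[[0,0,0],0,-1],[[0,0,0],0,-1],[[0,0,0],0,-1],[[0,0,-0.01],0,-1],[[0,0,-0.03],0,-1],[[0,0,-0.045],0,-1],[[0,0,-0.05],0,-1]]'

```text
time: 20.4
tool_pos: [0.4941, 0.2772, 0.1839]
ee_rot: [-3.14, -0.003, -0.073]
wrist_force: [-0.3, 0.1, -0.4]
width: 0.0941
finger_force: 0.0
```

```bash
python3 - <<'E'
from h import *
s=shot("scene"); togo([.4932,.277,.103],-4)
P=cloud(s); d=np.hypot(P[...,0]-.493,P[...,1]-.277)
q=P[(d<.085)&(P[...,2]>.088)&(P[...,2]<.11)]
print("cover x",np.percentile(q[:,0],[1,99]).mean().round(4),"y",np.percentile(q[:,1],[1,99]).mean().round(4),len(q),np.median(q[:,2]))
A=np.c_[q[:,:2]-q[:,:2].mean(0),np.ones(len(q))]; print(" slope",np.linalg.lstsq(A,q[:,2],rcond=None)[0].round(3))
k=P[(d<.02)&(P[...,2]>.14)&(P[...,2]<.165)]; print("knob",len(k),k.mean(0).round(4),k[:,2].max())
cv2.imwrite("pics/g6.png",cv2.resize(s["image"][130:260,180:300,::-1],None,fx=4,fy=4,interpolation=cv2.INTER_CUBIC))
E
```

```text
t 20.45 pos [0.494  0.2772 0.1838] rpy [-1.799e+02 -1.000e-01 -4.200e+00] F [ 0.2  0.  -0.1] w 0.094 ff 0.0
 shift [-0.001   0.0004  0.0808] turn -0.0160581390666124
cover x 0.4943 y 0.2739 1178 0.09861689391441658
 slope [0.004 0.008 0.099]
knob 35 [0.4904 0.27   0.149 ] 0.1581965923979364
```

View pics/g6.png

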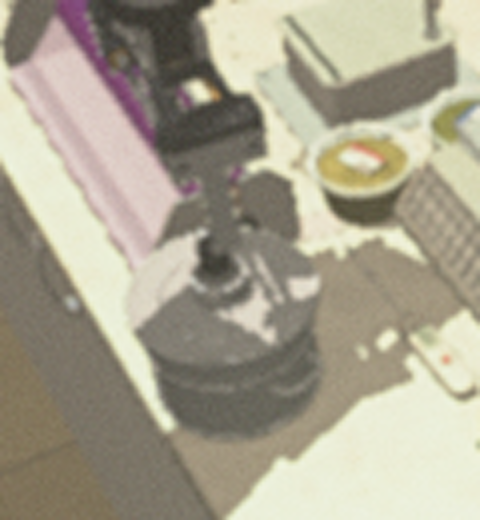

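The cover lies flat on the rim with its top at z = 0.0986, and the knob stands up through the collar at crop (215,255). Next I'll go down and grip the collar.

carry_out --steps '[[[-0.0005,0,0.008],0,-1],[[-0.0005,0,0.025],0,-1],[[-0.0005,0,0.045],0,-1],[[-0.0005,0,0.062],0,-1],[[-0.0005,0,0.073],0,-1],[[-0.0005,0,0.078],0,-1],[[-0.0005,0,0.0785],0,-1],[[-0.0005,0,0.079],0,-1],[[-0.0005,0,0.079],0,-1]]'

```text
time: 21.58
tool_pos: [0.4933, 0.2771, 0.1037]
ee_rot: [-3.141, -0.001, -0.073]
wrist_force: [-0.4, -0.3, -0.1]
width: 0.0937
finger_force: 0.0
```

carry_out --steps '[[[0,0,0],0,1],[[0,0,0],0,1],[[0,0,0],0,1],[[0,0,0],0,1],[[0,0,0],0,1],[[0,0,0],0,1],[[0,0,0],0,1],[[0,0,0],0,1],[[0,0,0],0,1]]'

```text
time: 22.7
tool_pos: [0.4929, 0.2769, 0.103]
ee_rot: [3.142, 0.0, -0.073]
wrist_force: [-0.3, -0.6, 0.2]
width: 0.0408
finger_force: 30.0
```

The collar is gripped (41 mm). I'll lift slowly and straight up.

carry_out --steps '[[[0,0,-0.002],0,1],[[0,0,-0.005],0,1],[[0,0,-0.009],0,1],[[0,0,-0.014],0,1],[[0,0,-0.02],0,1],[[0,0,-0.026],0,1],[[0,0,-0.032],0,1],[[0,0,-0.037],0,1],[[0,0,-0.04],0,1],[[0,0,-0.04],0,1]]'

```text
time: 23.95
tool_pos: [0.493, 0.277, 0.1433]
ee_rot: [-3.141, -0.001, -0.073]
wrist_force: [-0.3, 0.2, -1.6]
width: 0.0407
finger_force: 30.0
```

carry_out --steps '[[[0,0,-0.004],0,1],[[0,0,-0.011],0,1],[[0,0,-0.02],0,1],[[0,0,-0.03],0,1],[[0,0,-0.04],0,1],[[0,0,-0.049],0,1],[[0,0,-0.056],0,1],[[0,0,-0.06],0,1],[[0,0,-0.06],0,1],[[0,0,-0.06],0,1]]'

```text
time: 25.2
tool_pos: [0.4927, 0.2768, 0.2025]
ee_rot: [3.141, 0.001, -0.073]
wrist_force: [-0.6, -0.2, -2.2]
width: 0.0411
finger_force: 30.0
```

```bash
python3 - <<'E'
from h import *
s=shot("scene"); togo([.4932,.277,.203],-4)
P=cloud(s); d=np.hypot(P[...,0]-.493,P[...,1]-.277)
q=P[(d<.085)&(P[...,2]>.188)&(P[...,2]<.21)]; A=np.c_[q[:,:2]-q[:,:2].mean(0),np.ones(len(q))]
print("cover top",len(q),"slope",np.linalg.lstsq(A,q[:,2],rcond=None)[0].round(3))
q=P[(P[...,1]<-.1)&(P[...,1]>-.3)&(abs(P[...,0]-.49)<.08)&(P[...,2]>.18)&(P[...,2]<.22)]
u=np.array([.0698,.9976]); a=q[:,:2]@u+.136; b=q[:,:2]@[u[1],-u[0]]-.5037; m=abs(a)<.012; print("bail ends",b[m].min().round(4),b[m].max().round(4))
c=lambda x0,y0,x1,y1:cv2.resize(s["image"][y0:y1,x0:x1,::-1],(400,480),interpolation=cv2.INTER_CUBIC)
cv2.imwrite("pics/g7.png",np.hstack([c(185,130,295,262),c(270,270,370,390)]))
E
```

```text
t 25.25 pos [0.4926 0.2768 0.2025] rpy [ 1.8e+02  1.0e-01 -4.2e+00] F [-0.4 -0.2 -2.3] w 0.0409 ff 29.99952105805278
 shift [ 0.0005 -0.0002 -0.0005] turn -0.016310479139164613
cover top 1189 slope [0.003 0.011 0.198]
bail ends -0.0456 0.0572
```

View pics/g7.png

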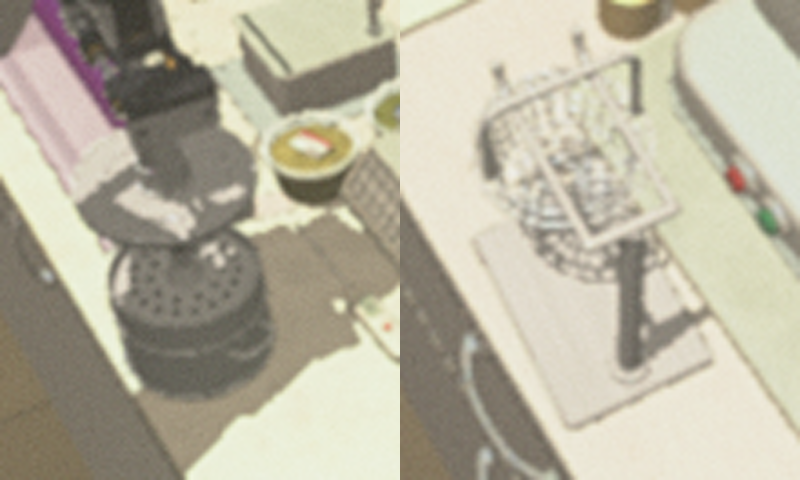

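The cover is held level above the pot at about (165,210), with the perforated inner lid seated in the mouth at (195,280). The basket hangs across both prongs at (570,90). I'll hand the job in.

```bash
python3 -c "
from bench import robot
print(robot.close_job())"
```

```text
the job is handed in; nothing more can be done
None
```

I handed the job in at about 25 s of the 61 s allowed, but the hand-in returned no verdict; the last look showed the basket hanging on both prongs, the inner lid seated in the pot, and the cover held level about 194 mm above the pot's underside.

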